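# Load the sieve shaker: release the eccentric lock, push the slide home, lock it again

## Robot

A 6-joint arm with a two-finger parallel gripper is mounted at the origin on the work surface. World frame = base frame: x ahead of the robot, y to its left, z up, the work surface at z = 0. Lengths are in mm, angles in rad, forces in N, time in s.
With the tool pointing down it reaches from about 400 to 925 mm from the base axis. Payload 12.5 kg.
Tool frame: the origin (TCP) lies at the very end of the fingers, on their centre line; the grasp point (between the pads) lies 19 mm behind it (env.grip_point_offset is the distance from the TCP to the grasp point, in mm); z points along the fingers, y is the direction in which the jaws open and shut (so a half turn about z gives the same grasp; the last joint's range is limited). The gripper opens to 95 mm and grips with 3 to 60 N. Pads are 20 mm wide; open, the fingers measure 119 mm over their backs; the gripper's body (75 mm by 180 mm) begins 59 mm behind the grasp point.
Start: joints at [1.132, 0.491, 1.559, -0, 1.092, -0.106], TCP at [204.165, 590.731, 214.661] pointing down, gripper open.
Joint ranges: [-3.1, 3.1], [-0.84, 2.19], [0.05, 2.79], [-1.13, 4.28], [0.06, 2.93], [-2.69, 2.69]. Speed limits (rad/s): [2.22, 2.22, 2.79, 3.14, 3.14, 3.14].

## Interface

Orientations are given as [roll, pitch, yaw] about the fixed x, y, z axes, in that order (R = Rz(yaw) Ry(pitch) Rx(roll)).
In Python, from cell import env gives the robot as it stands.
- The arm moves only by the tool drive_tool, never from a script. Its argument "commands" is a list of rows, each an object of numbers: "dx", "dy", "dz": the shift along the world's x, y, z in mm; "yaw": the turn about the world's z in degrees. In form: [{"dx": .., "dy": .., "dz": .., "yaw": ..}, ...]. A call has 1 to 5 rows; each row shifts and turns the commanded pose from where the row before left it; what a row does not reach is not made up. A row lasts 1/12 s, in which the tool goes at most 41.7 mm and 7.16 degrees, less where a joint would pass 70% of its speed; a pose out of reach is approached as far as the arm can. A call with a gripper value outside its range is refused whole. "grip" is the opening, from 0 (shut) to 1 (fully open), set as the call begins (left out, the last holds). The fingers move at their own pace and stop on an object; the grip force is fixed at half the most. Time passes only in rows, so rows that do not move let the fingers close. It gives the time, the measured TCP pose, the force and the opening at its end, in the units of the state.
- env.state(): the state, without advancing time (a new reading comes with each control period).
- env.read_camera(name): name is "scene" or "top" or "wrist"; returns the picture (384x512x3 uint8, red, green, blue); there is no depth.
- env.calibration(name): a dict with "intrinsics" (3x3 intrinsics, pixels), "dist_coeffs" ([k1, k2, p1, p2, k3] as OpenCV has them; the pictures are not rectified), "rvec" (rotation vector, rad) and "tvec" (3), from world to camera coordinates, as OpenCV has them. Camera axes: x right, y down, z forward; pixel columns grow to the right and rows downward; lengths in mm; the calibration is good to about 2 mm. A picture is of the moment at which its call begins: read the wrist's pose just before it. calibration takes no time and is no camera call; for the wrist camera it gives the pose at the moment of the call.
- env.job_done(): hands the job in, once; it reports no verdict.
Trained networks look in the newest picture that a camera, given by its name, has taken for a name from the list of things; names that differ only in an ending like _2 or _b are one class to them, and where a whole thing is asked for, a point or a joint stands for the part that bears it (a point fixed in the world has none). Each returns a list of dicts, best first, with "conf" (0 to 1); they miss things now and then, are a little off and sometimes report something else, mostly with a low value. They report only what shows in the picture. A call takes as long as a camera call. They do not tell look-alikes from the thing itself.
- env.trace(query, camera): "pixels" (384x512 bool, what is visible of it) and "pixel" ([column, row] in pixels, amid what is visible of it).
- env.place_of(query, camera): "pixel" ([column, row] in pixels: a listed point, or the origin of a listed thing).
The state is a dict: "t": time; "joints": joint angles; "qvel": joint speeds; "tau": joint torques, N m; "eef_pos": TCP position; "tcp_rot": TCP orientation; "ft_force": force on the tool from outside, world axes, zero at the start; "moment": the same for the moment, N m; "opening": opening from 0.0 (shut) to 1.0 (fully open).
Only numpy, scipy, OpenCV 4.12 (cv2) and the standard library are available. Lean on these libraries where they do the work, as an engineer would, in place of code of your own. Each camera call takes 0.05 s, during which the arm holds its last target.

## Task

Run the loaded slide into the bench sieve shaker: push the eccentric lock's lever round to the low point of its cam, then push the slide forward by its push plate until it is fully home at the saddle, then push the lever all the way back to lock it. Push with the fingertips only, without gripping or forcing anything; do not touch the sieve nest standing on the slide, and leave the mortar, the spare sieve and the jar where they are.

Things in the scene. Friction and masses are not known exactly. Their poses are not given: they have to be found in the camera images.
- shaker: Fixed blue base with a white deck of the sieve shaker, 300 x 300 mm, the deck 60 mm above the bench. Origin at the centre of its underside, on the bench; x = the direction in which the slide is pushed home (forward, away from the robot), y left, z up. In this frame the slide runs along y = 0, and a control console 200 x 55 mm, 122 mm high, stands at x 30, y 122 mm.
- saddle (a point): Middle of the fixed half-round steel saddle at the far end of the slide, 112 mm above the bench; it reaches up to 132 mm above the bench, 50 mm to each side and 22 mm back towards the robot. It faces the rim of the sieve nest, 2 mm clear of it, when the slide is home.
- slide (a joint): Travel of the slide along the base's x, in m: 0 fully out, 0.090 fully home at a solid end stop. Starts at 0, against the rear stop. Stays where it is left; takes about 3 N to push. A roller on an arm at its right flank passes the eccentric only when the disc's low point faces the slide; with the lock on it stops the slide at about 0.027.
- push_plate (a point): Centre of the near face of the slide's upright push plate (90 mm wide, 5 mm thick, 74 to 144 mm above the bench; this point 116 mm). The face is square to the base's x and looks towards the robot. In front of it the slide's flat carries the nest, 86 mm above the bench and 110 mm wide.
- cam (a joint): Angle of the eccentric with its lever, in rad, counter-clockwise from above. 0 = locked, at a stop: disc's high side to the slide, lever pointing back along the base's -x (3 degrees outward). 3.0 = low point, at a solid stop: lever pointing along +x (5 degrees outward). It swings round on the right (outer) side, starts at 0 to 0.35, stays where left, takes about 2 N at the grip.
- lever_grip (a point): Centre of the lever's upright black grip, a round post 19 mm in diameter, 104 to 144 mm above the bench (this point 124 mm), 70 mm from the pivot. It moves with the lever. The flat lever bar beneath is 12 mm wide, its top 104 mm above the bench.
- cam_pivot (a point): Point on the fixed upright pivot of the eccentric, 104 mm above the bench; in the base's frame at x -10, y -107.5 mm, right of the slide. The steel eccentric disc (48 mm in diameter, 12 mm off centre) lies under the lever, 73 to 85 mm above the bench; the pivot nut ends at 112 mm.
- nest_center (a point): Centre of the sieve nest: steel pan, sieve and lid, 100 mm in diameter, 60 mm high (lid 146 mm above the bench, its small knob 160 mm). It stands loose on the slide between four short pins, its axis 70 mm in front of the push plate's near face.
- mortar_center (a point): Bystander: white porcelain mortar, 112 mm wide, 62 mm high, its pestle leaning in it (up to 108 mm high, 70 mm from the axis). Point on its axis, 31 mm up.
- spare_sieve_center (a point): Bystander: an open steel sieve 100 mm in diameter, 40 mm high, on the bench. Point at its centre.
- jar_center (a point): Bystander: a white plastic screw jar with a grey cap, 60 mm in diameter, 82 mm high. Point at its centre.
Mind the look-alikes: they are no part of the job. What is shaped like the part that bears nest_center but red or turquoise is not meant.

How it is judged:
By the outcome, as a careful person would: the job done as asked, in the order asked, and still so for the second after the job is handed in, with the robot touching nothing.
It also fails if it takes over 67 s, if anything falls off the work surface, if the arm or the gripper's body presses on something with over 40 N, if the wrist force passes 120 N, or if a joint passes its speed limit or range.

## Working session

There is one attempt and no reset: what is moved stays moved. The work goes in short steps, Python scripts to look and compute and a tool call to move; the robot and the scene stay as the last step left them, time stands still between calls to the robot, and variables do not carry over. Pictures are saved under pics/ and viewed, and the job is handed in when it is done.

Besides the shell and the picture viewer there is one more tool, called after ">>>" by a JSON object that holds its "op" and its "data". drive_tool: Moves the arm, as the interface text tells. Its arguments: {"type":"object","properties":{"commands":{"type":"array"},"grip":{"type":"number"}},"required":["commands"]}

```bash
mkdir -p pics; ls
python3 - <<'E'
from cell import env
import cv2
print(env.state())
for n in("scene","top"):
    im=env.read_camera(n); cv2.imwrite(f"pics/{n}0.png",im[:,:,::-1])
    for q in("shaker","saddle","push_plate","lever_grip","cam_pivot","nest_center","mortar_center","spare_sieve_center","jar_center"):
        try: print(n,q,[(d['pixel'],round(d['conf'],2)) for d in env.place_of(q,n)][:3])
        except Exception as e: print(q,e)
E
```

```text
pics
{'t': 0.0, 'joints': array([ 1.13237280e+00,  4.91555337e-01,  1.55943862e+00, -9.12014185e-06,
        1.09172151e+00, -1.05592350e-01]), 'qvel': array([ 5.12722853e-04,  1.56311164e-04,  8.73740649e-04,  1.09181252e-03,
        1.00568562e-05, -2.53652965e-04]), 'tau': array([ 3.73258503e-03, -6.12649369e+01, -2.58191407e+01,  6.93482766e-02,
        4.81084292e-02, -7.07987806e-05]), 'eef_pos': array([204.07168935, 590.48609753, 214.06810863]), 'tcp_rot': array([-3.14047524e+00, -1.10296519e-04,  2.80876562e+00]), 'ft_force': array([-0.07096186, -0.0462753 ,  0.08776201]), 'moment': array([ 0.0321871 ,  0.02603319, -0.0030065 ]), 'opening': 1.0000910892640518}
scene shaker [([229.2, 237.5], 0.87)]
scene saddle [([217.6, 233.4], 0.85), ([186.3, 172.9], 0.43)]
scene push_plate [([234.4, 168.5], 0.87)]
scene lever_grip [([186.7, 172.4], 0.63)]
scene cam_pivot [([181.8, 197.4], 0.7)]
scene nest_center [([231.6, 185.7], 0.87), ([209.1, 163.1], 0.75), ([332.6, 198.9], 0.68)]
scene mortar_center [([146.9, 174.7], 0.57), ([217.5, 233.4], 0.47)]
scene spare_sieve_center [([326.3, 249.3], 0.66)]
scene jar_center [([130.0, 203.5], 0.94), ([184.8, 171.8], 0.52)]
top shaker [([273.3, 175.0], 0.94)]
top saddle [([281.7, 129.3], 0.89)]
top push_plate [([280.6, 214.2], 0.58)]
top lever_grip [([329.1, 201.2], 0.89)]
top cam_pivot [([323.8, 171.1], 0.92)]
top nest_center [([314.5, 263.7], 0.93), ([186.6, 214.3], 0.86), ([281.3, 188.2], 0.66)]
top mortar_center [([376.0, 234.9], 0.74)]
top spare_sieve_center [([190.9, 156.9], 0.95)]
top jar_center [([373.8, 182.8], 0.97)]
```

View pics/scene0.png

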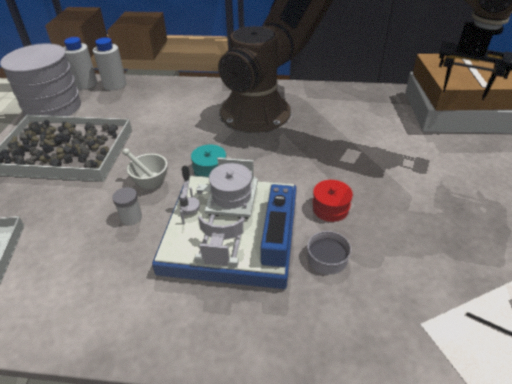

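View pics/top0.png

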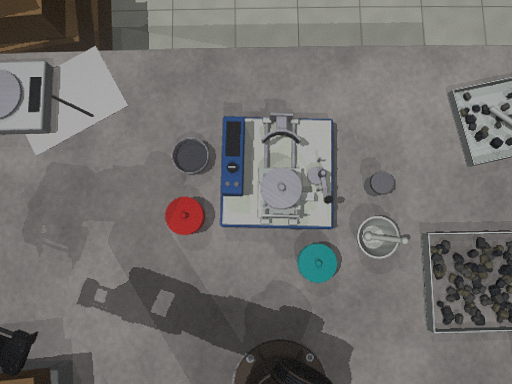

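```bash
cat > h.py <<'E'
import numpy as np, cv2
from cell import env
def ray(cam,px):
    c=env.calibration(cam);K=np.array(c['intrinsics'],float);D=np.array(c['dist_coeffs'],float)
    R=cv2.Rodrigues(np.array(c['rvec'],float))[0];t=np.array(c['tvec'],float).ravel()
    u=cv2.undistortPoints(np.array([[px]],float),K,D)[0,0]
    return -R.T@t, R.T@np.array([u[0],u[1],1.])
def atz(cam,px,z):
    o,d=ray(cam,px); return o+d*(z-o[2])/d[2]
def proj(cam,P):
    c=env.calibration(cam)
    return cv2.projectPoints(np.array(P,float).reshape(-1,1,3),np.array(c['rvec'],float),np.array(c['tvec'],float),np.array(c['intrinsics'],float),np.array(c['dist_coeffs'],float))[0][:,0]
E
python3 - <<'E'
from h import *
T=dict(shaker=([273.3,175],0),saddle=([281.7,129.3],112),push=([280.6,214.2],116),grip=([329.1,201.2],124),pivot=([323.8,171.1],104),nest=([281.3,188.2],116),mortar=([376,234.9],31),jar=([373.8,182.8],41),spare=([190.9,156.9],20),d1=([314.5,263.7],30),d2=([186.6,214.3],30))
for k,(p,z) in T.items(): print(k,atz('top',p,z).round(1))
S=dict(shaker=([229.2,237.5],0),saddle=([217.6,233.4],112),push=([234.4,168.5],116),grip=([186.7,172.4],124),pivot=([181.8,197.4],104),nest=([231.6,185.7],116))
for k,(p,z) in S.items(): print('S',k,atz('scene',p,z).round(1))
E
```

```text
shaker [568.6   5.4   0. ]
saddle [668.8 -13.3 112. ]
push [452.   -5.1 116. ]
grip [ 481.6 -125.2  124. ]
pivot [ 560.4 -118.3  104. ]
nest [516.9  -8.3 116. ]
mortar [ 396.7 -265.4   31. ]
jar [ 536.6 -263.4   41. ]
spare [620.  233.2  20. ]
d1 [323.5 -97.7  30. ]
d2 [460.7 242.9  30. ]
S shaker [584.1  -7.2   0. ]
S saddle [669.7 -13.  112. ]
S push [456.3  -5.9 116. ]
S grip [ 490.  -119.4  124. ]
S pivot [ 558.3 -118.6  104. ]
S nest [520.7  -3.8 116. ]
```

Run:
```python
from h import *
yaw=np.radians(-2.1);c,s=np.cos(yaw),np.sin(yaw);O=np.array([573.3,-11.4,0])
W=lambda p:O+np.array([c*p[0]-s*p[1],s*p[0]+c*p[1],p[2]])
for cam,(x0,x1,y0,y1),f in(("top",(210,350,105,240),5),("scene",(145,310,145,290),4)):
    im=cv2.imread(f"pics/{cam}0.png")
    a=cv2.resize(im[y0:y1,x0:x1],None,fx=f,fy=f,interpolation=cv2.INTER_CUBIC)
    cv2.imwrite(f"pics/{cam}0z.png",a)
    def px(p): return tuple(int(v) for v in ((proj(cam,W(p))[0]-[x0-.5,y0-.5])*f).round())
    for z,col in((60,(0,0,255)),(0,(255,0,255))):
        P=[px((sx*150,sy*150,z)) for sx,sy in((1,1),(1,-1),(-1,-1),(-1,1))]
        cv2.polylines(a,[np.array(P)],True,col,1)
    cx=[px((-10,-107.5,112))];cv2.circle(a,cx[0],3,(0,255,0),-1)
    Q=[px((x,y,122)) for x,y in((-70,94.5),(130,94.5),(130,149.5),(-70,149.5))];cv2.polylines(a,[np.array(Q)],True,(0,255,255),1)
    cv2.polylines(a,[np.array([px((-10-70*np.cos(t),-107.5-70*np.sin(t),144)) for t in np.arange(-.05,3.2,.05)])],False,(0,255,0),1)
    cv2.imwrite(f"pics/{cam}0o.png",a); print(a.shape)
```

```text
(675, 700, 3)
(580, 660, 3)
```

View pics/top0o.png

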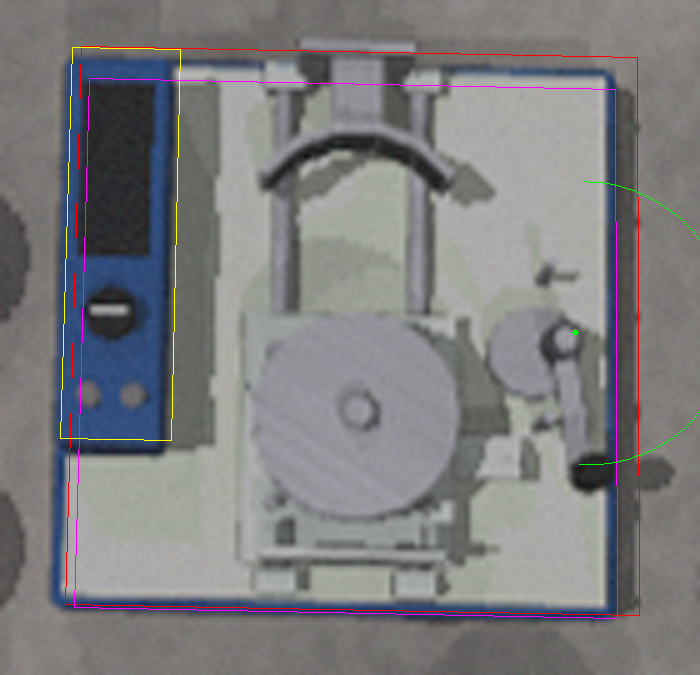

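View pics/scene0o.png

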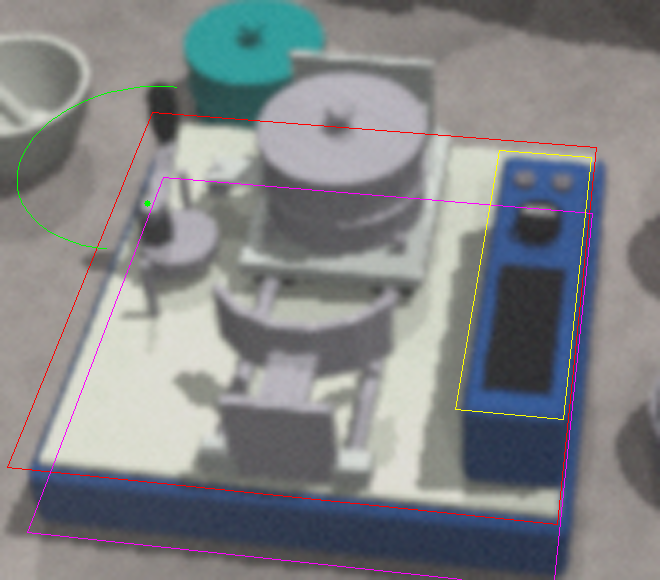

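>>> {"op": "drive_tool", "data": {"commands": [{"dx":13.5,"dy":-32,"dz":2,"yaw":-7},{"dx":13.5,"dy":-32,"dz":2,"yaw":-7},{"dx":13.5,"dy":-32,"dz":2,"yaw":-7},{"dx":13.5,"dy":-32,"dz":2,"yaw":-7},{"dx":13.5,"dy":-32,"dz":2,"yaw":-7}], "grip": 0}}

```text
t: 1.42
eef_pos: [271.9, 429.2, 224.8]
tcp_rot: [3.141, 0.0, 2.192]
ft_force: [0.4, 0.8, 0.3]
opening: 0.707
```

>>> {"op": "drive_tool", "data": {"commands": [{"dx":13.5,"dy":-32,"dz":2,"yaw":-7},{"dx":13.5,"dy":-32,"dz":2,"yaw":-7},{"dx":13.5,"dy":-32,"dz":2,"yaw":-7},{"dx":13.5,"dy":-32,"dz":2,"yaw":-7},{"dx":13.5,"dy":-32,"dz":2,"yaw":-7}]}}

```text
t: 1.83
eef_pos: [339.5, 269.2, 235.0]
tcp_rot: [3.141, -0.0, 1.581]
ft_force: [1.5, 0.6, 0.6]
opening: 0.36
```

>>> {"op": "drive_tool", "data": {"commands": [{"dx":13.5,"dy":-32,"dz":2,"yaw":-7},{"dx":13.5,"dy":-32,"dz":2,"yaw":-7},{"dx":13.5,"dy":-32,"dz":2,"yaw":-7},{"dx":13.5,"dy":-32,"dz":2,"yaw":-7},{"dx":13.5,"dy":-32,"dz":2,"yaw":-7}]}}

```text
t: 2.25
eef_pos: [407.0, 109.0, 245.0]
tcp_rot: [3.141, -0.0, 0.97]
ft_force: [0.0, 0.6, 0.4]
opening: 0.023
```

>>> {"op": "drive_tool", "data": {"commands": [{"dx":13.5,"dy":-32,"dz":2,"yaw":-7},{"dx":13.5,"dy":-32,"dz":2,"yaw":-7},{"dx":13.5,"dy":-32,"dz":2,"yaw":-7},{"dx":0,"dy":-10,"dz":2,"yaw":-7},{"dx":0,"dy":0,"dz":2,"yaw":-7}]}}

```text
t: 2.67
eef_pos: [447.7, 2.4, 254.6]
tcp_rot: [3.141, 0.0, 0.356]
ft_force: [0.9, 1.0, 0.4]
opening: 0.002
```

>>> {"op": "drive_tool", "data": {"commands": [{"dx":5,"dy":-25,"dz":0,"yaw":-7},{"dx":5,"dy":-25,"dz":0,"yaw":-7},{"dx":0,"dy":-10,"dz":0,"yaw":-7},{"dx":0,"dy":0,"dz":0,"yaw":0}]}}

```text
t: 3.0
eef_pos: [457.4, -57.0, 254.6]
tcp_rot: [3.141, -0.0, -0.009]
ft_force: [-0.3, -0.0, -0.5]
opening: 0.004
```

Run:
```python
from h import *
import pickle
st=env.state(); print(st['eef_pos'],st['tcp_rot'],st['joints'])
c=env.calibration("wrist");pickle.dump(c,open("w1.pkl","wb"))
im=env.read_camera("wrist");cv2.imwrite("pics/w1.png",im[:,:,::-1])
print(-cv2.Rodrigues(np.array(c['rvec']))[0].T@np.array(c['tvec']).ravel())
for q,z in(("lever_grip",124),("cam_pivot",104),("push_plate",116),("nest_center",116),("saddle",112)):
    for d in env.place_of(q,"wrist")[:2]: print(q,d['pixel'],round(d['conf'],2),atz("wrist",d['pixel'],z).round(1))
```

```text
[457.37381363 -56.9523534  254.62646331] [ 3.14121303e+00 -1.05979776e-04 -9.12967195e-03] [-2.67151014e-01  2.10542358e-01  1.88751799e+00 -3.93498624e-04
  1.04333300e+00  1.31297304e+00]
[534.16375836 -58.09229922 425.23869916]
lever_grip [325.2, 148.4] 0.88 [ 487.9 -121.1  124. ]
cam_pivot [316.2, 73.7] 0.97 [ 553.8 -112.6  104. ]
push_plate [199.4, 189.9] 0.72 [446.1  -2.5 116. ]
nest_center [200.1, 120.9] 0.69 [511.9  -5.8 116. ]
nest_center [6.2, 164.9] 0.56 [470.6 181.8 116. ]
```

View pics/w1.png

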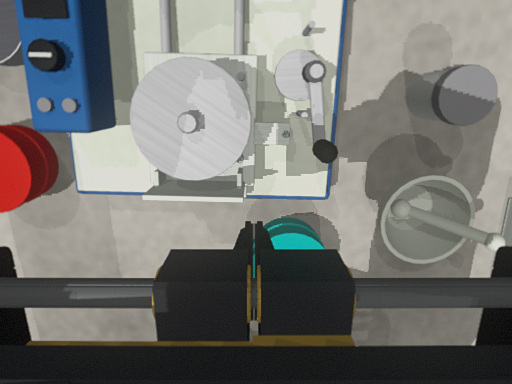

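Run:
```python
from h import *
for n,p,z in(("nut",(315,71),112),("griptop",(324.5,150),144),("knob",(188.5,122),160),("plateL",(143.5,197),144),("plateR",(243,199),144),("deckBR",(328,197.5),60),("deckBL",(77,191),60),("lid",(191,119),146)):
    print(n,atz("wrist",p,z).round(1))
im=cv2.imread("pics/w1.png")[40:220,120:350];cv2.imwrite("pics/w1z.png",cv2.resize(im,None,fx=3.3,fy=3.3,interpolation=cv2.INTER_CUBIC))
```

```text
nut [ 555.7 -109.8  112. ]
griptop [ 489.7 -115.6  144. ]
knob [514.2  -3.6 160. ]
plateL [447.5  42.9 144. ]
plateR [445.7 -45.6 144. ]
deckBR [ 421.4 -141.    60. ]
deckBL [428.8 148.4  60. ]
lid [515.6  -3.1 146. ]
```

View pics/w1z.png

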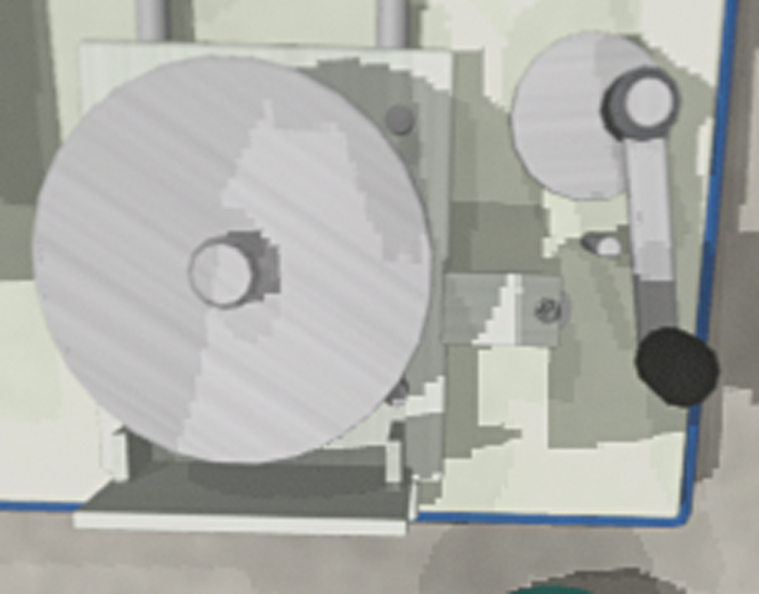

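>>> {"op": "drive_tool", "data": {"commands": [{"dx":29.6,"dy":-28,"dz":0,"yaw":0},{"dx":0,"dy":0,"dz":-38,"yaw":0},{"dx":0,"dy":0,"dz":-38,"yaw":0},{"dx":0,"dy":0,"dz":-38,"yaw":0},{"dx":0,"dy":0,"dz":-24,"yaw":0}]}}

```text
t: 3.72
eef_pos: [485.7, -82.4, 113.8]
tcp_rot: [-3.141, 0.002, 0.001]
ft_force: [0.8, 0.3, 0.5]
opening: 0.006
```

>>> {"op": "drive_tool", "data": {"commands": [{"dx":0,"dy":-3,"dz":0,"yaw":0},{"dx":0,"dy":-3,"dz":0,"yaw":0},{"dx":0,"dy":-2,"dz":0,"yaw":0}]}}

```text
t: 3.97
eef_pos: [487.6, -91.6, 118.1]
tcp_rot: [3.141, -0.002, -0.0]
ft_force: [-0.3, -0.7, -0.3]
opening: 0.005
```

Run:
```python
from h import *
im=env.read_camera("wrist");cv2.imwrite("pics/w2.png",im[:,:,::-1])
im=env.read_camera("scene")[130:290,110:310,::-1];cv2.imwrite("pics/s2.png",cv2.resize(im,None,fx=3.5,fy=3.5,interpolation=cv2.INTER_CUBIC))
```

```text
(no output)
```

View pics/w2.png

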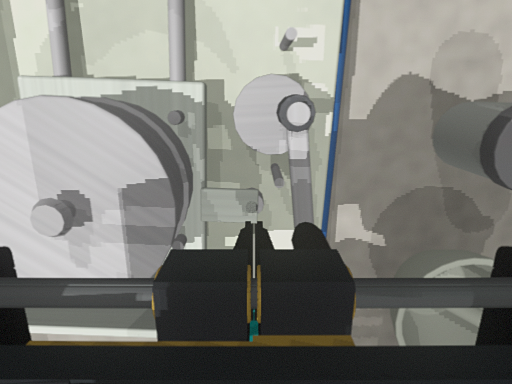

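View pics/s2.png

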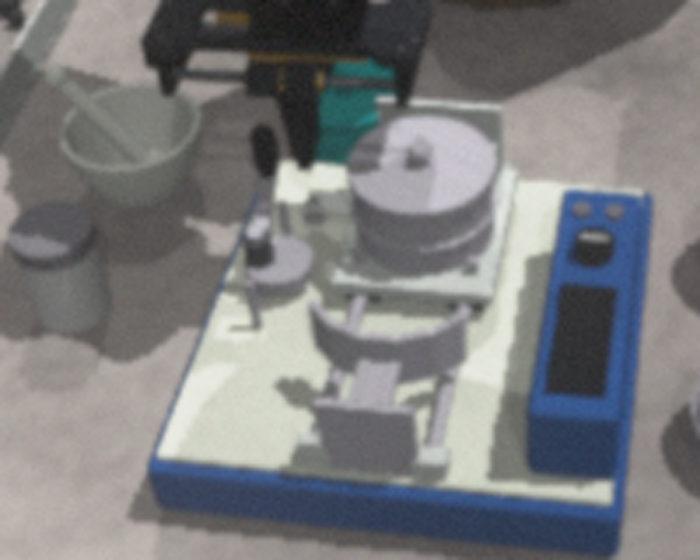

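Run:
```python
from h import *
P=np.array([556,-112.])
def pos(a,d=20): 
    a=np.radians(a); return P+70*np.array([np.cos(a),np.sin(a)])-d*np.array([-np.sin(a),np.cos(a)])
p=np.array([487.6,-92.1])
print(pos(184.2))
for i,a in enumerate(np.arange(184.2+5,350,5)):
    q=pos(a);d=(q-p).round(1);p=p+d;print(i,round(a-184.2),'"dx": %.1f, "dy": %.1f'%tuple(d),p.round(1))
```

```text
[484.72322265 -97.18038425]
0 5 "dx": -3.9, "dy": -11.3 [ 483.7 -103.4]
1 10 "dx": -0.5, "dy": -6.4 [ 483.2 -109.8]
2 15 "dx": 0.1, "dy": -6.3 [ 483.3 -116.1]
3 20 "dx": 0.7, "dy": -6.4 [ 484.  -122.5]
4 25 "dx": 1.1, "dy": -6.2 [ 485.1 -128.7]
5 30 "dx": 1.8, "dy": -6.1 [ 486.9 -134.8]
6 35 "dx": 2.2, "dy": -5.9 [ 489.1 -140.7]
7 40 "dx": 2.8, "dy": -5.8 [ 491.9 -146.5]
8 45 "dx": 3.2, "dy": -5.4 [ 495.1 -151.9]
9 50 "dx": 3.7, "dy": -5.2 [ 498.8 -157.1]
10 55 "dx": 4.2, "dy": -4.8 [ 503.  -161.9]
11 60 "dx": 4.5, "dy": -4.4 [ 507.5 -166.3]
12 65 "dx": 4.9, "dy": -4.0 [ 512.4 -170.3]
13 70 "dx": 5.3, "dy": -3.6 [ 517.7 -173.9]
14 75 "dx": 5.5, "dy": -3.1 [ 523.2 -177. ]
15 80 "dx": 5.8, "dy": -2.6 [ 529.  -179.6]
16 85 "dx": 6.0, "dy": -2.1 [ 535.  -181.7]
17 90 "dx": 6.2, "dy": -1.6 [ 541.2 -183.3]
18 95 "dx": 6.2, "dy": -1.0 [ 547.4 -184.3]
19 100 "dx": 6.4, "dy": -0.5 [ 553.8 -184.8]
20 105 "dx": 6.3, "dy": 0.1 [ 560.1 -184.7]
21 110 "dx": 6.4, "dy": 0.7 [ 566.5 -184. ]
22 115 "dx": 6.2, "dy": 1.1 [ 572.7 -182.9]
23 120 "dx": 6.1, "dy": 1.8 [ 578.8 -181.1]
24 125 "dx": 5.9, "dy": 2.2 [ 584.7 -178.9]
25 130 "dx": 5.8, "dy": 2.8 [ 590.5 -176.1]
26 135 "dx": 5.4, "dy": 3.2 [ 595.9 -172.9]
27 140 "dx": 5.2, "dy": 3.7 [ 601.1 -169.2]
28 145 "dx": 4.8, "dy": 4.2 [ 605.9 -165. ]
29 150 "dx": 4.4, "dy": 4.5 [ 610.3 -160.5]
30 155 "dx": 4.0, "dy": 4.9 [ 614.3 -155.6]
31 160 "dx": 3.6, "dy": 5.3 [ 617.9 -150.3]
32 165 "dx": 3.1, "dy": 5.5 [ 621.  -144.8]
```

>>> {"op": "drive_tool", "data": {"commands": [{"dx":-3,"dy":-4,"dz":0,"yaw":0},{"dx":0,"dy":-3,"dz":0,"yaw":2.5},{"dx":0,"dy":-3.3,"dz":0,"yaw":2.5},{"dx":-0.5,"dy":-6.4,"dz":0,"yaw":5},{"dx":0.1,"dy":-6.3,"dz":0,"yaw":5}]}}

```text
t: 4.48
eef_pos: [483.0, -114.4, 117.7]
tcp_rot: [3.141, -0.001, 0.265]
ft_force: [-1.6, 1.9, 0.9]
opening: 0.003
```

Run:
```python
from h import *
im=env.read_camera("wrist");cv2.imwrite("pics/w3.png",im[:,:,::-1])
```

```text
(no output)
```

View pics/w3.png

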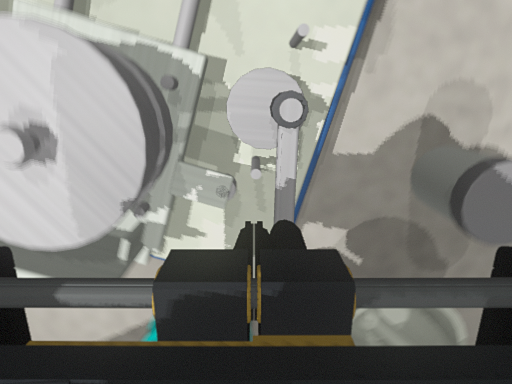

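>>> {"op": "drive_tool", "data": {"commands": [{"dx":0.7,"dy":-6.4,"dz":0,"yaw":5},{"dx":1.1,"dy":-6.2,"dz":0,"yaw":5},{"dx":1.8,"dy":-6.1,"dz":0,"yaw":5},{"dx":2.2,"dy":-5.9,"dz":0,"yaw":5},{"dx":2.8,"dy":-5.8,"dz":0,"yaw":5}]}}

```text
t: 4.95
eef_pos: [491.4, -144.8, 117.4]
tcp_rot: [-3.141, 0.0, 0.699]
ft_force: [-2.2, 0.7, 0.4]
opening: 0.006
```

>>> {"op": "drive_tool", "data": {"commands": [{"dx":3.2,"dy":-5.4,"dz":0,"yaw":5},{"dx":3.7,"dy":-5.2,"dz":0,"yaw":5},{"dx":4.2,"dy":-4.8,"dz":0,"yaw":5},{"dx":4.5,"dy":-4.4,"dz":0,"yaw":5},{"dx":4.9,"dy":-4.0,"dz":0,"yaw":5}]}}

```text
t: 5.37
eef_pos: [512.1, -168.8, 117.4]
tcp_rot: [-3.142, 0.0, 1.135]
ft_force: [-3.4, -0.7, 0.2]
opening: 0.005
```

>>> {"op": "drive_tool", "data": {"commands": [{"dx":5.3,"dy":-3.6,"dz":0,"yaw":5},{"dx":5.5,"dy":-3.1,"dz":0,"yaw":5},{"dx":5.8,"dy":-2.6,"dz":0,"yaw":5},{"dx":6,"dy":-2.1,"dz":0,"yaw":5},{"dx":6.2,"dy":-1.6,"dz":0,"yaw":5}]}}

```text
t: 5.78
eef_pos: [541.2, -181.9, 117.4]
tcp_rot: [3.141, 0.001, 1.572]
ft_force: [-2.1, -0.5, 0.4]
opening: 0.003
```

Run:
```python
from h import *
im=env.read_camera("wrist");cv2.imwrite("pics/w4.png",im[:,:,::-1])
print(env.state()['joints'])
```

```text
[-4.39427646e-01  5.32470481e-01  1.79300385e+00 -3.15376133e-04
  8.14682356e-01 -4.46210609e-01]
```

View pics/w4.png

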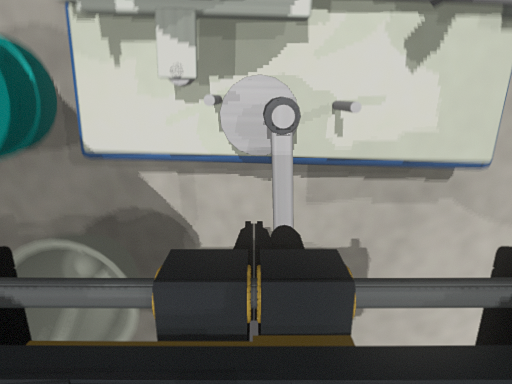

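>>> {"op": "drive_tool", "data": {"commands": [{"dx":6.2,"dy":-1,"dz":0,"yaw":5},{"dx":6.4,"dy":-0.5,"dz":0,"yaw":5},{"dx":6.3,"dy":0.1,"dz":0,"yaw":5},{"dx":6.4,"dy":0.7,"dz":0,"yaw":5},{"dx":6.2,"dy":1.1,"dz":0,"yaw":5}]}}

```text
t: 6.25
eef_pos: [572.6, -181.2, 117.3]
tcp_rot: [3.141, 0.0, 2.006]
ft_force: [-2.3, -0.7, -0.1]
opening: 0.009
```

>>> {"op": "drive_tool", "data": {"commands": [{"dx":6.1,"dy":1.8,"dz":0,"yaw":5},{"dx":5.9,"dy":2.2,"dz":0,"yaw":5},{"dx":5.8,"dy":2.8,"dz":0,"yaw":5},{"dx":5.4,"dy":3.2,"dz":0,"yaw":5},{"dx":5.2,"dy":3.7,"dz":0,"yaw":5}]}}

```text
t: 6.67
eef_pos: [600.9, -167.3, 117.3]
tcp_rot: [-3.141, 0.0, 2.443]
ft_force: [-3.1, -1.0, -0.2]
opening: 0.006
```

>>> {"op": "drive_tool", "data": {"commands": [{"dx":4.8,"dy":4.2,"dz":0,"yaw":5},{"dx":4.4,"dy":4.5,"dz":0,"yaw":5},{"dx":4,"dy":4.9,"dz":0,"yaw":5}]}}

```text
t: 6.92
eef_pos: [614.1, -153.7, 117.3]
tcp_rot: [-3.141, 0.0, 2.704]
ft_force: [-2.9, -1.3, -0.6]
opening: 0.006
```

Run:
```python
from h import *
im=env.read_camera("wrist");cv2.imwrite("pics/w5.png",im[:,:,::-1])
print(env.state()['joints'],env.state()['ft_force'])
```

```text
[-3.48144102e-01  6.07337610e-01  1.63484912e+00  3.74816734e-05
  8.98872991e-01 -1.48853081e+00] [-1.03851411 -0.92864691 -0.80657263]
```

View pics/w5.png

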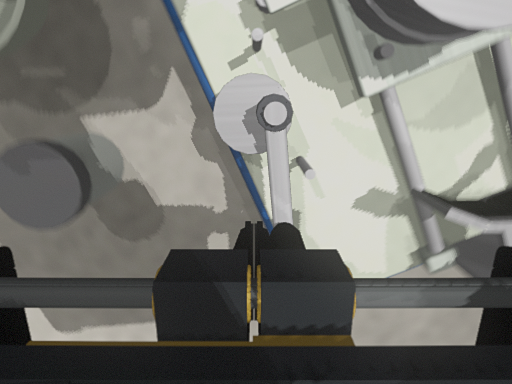

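>>> {"op": "drive_tool", "data": {"commands": [{"dx":3.6,"dy":5.3,"dz":0,"yaw":5},{"dx":2.6,"dy":4.4,"dz":0,"yaw":4},{"dx":0.5,"dy":1.1,"dz":0,"yaw":1},{"dx":0.5,"dy":1.1,"dz":0,"yaw":1}]}}

```text
t: 7.3
eef_pos: [621.4, -142.0, 117.1]
tcp_rot: [-3.141, 0.0, 2.893]
ft_force: [-1.6, -0.6, 0.6]
opening: 0.005
```

>>> {"op": "drive_tool", "data": {"commands": [{"dx":0.5,"dy":1.2,"dz":0,"yaw":1},{"dx":0.5,"dy":1.2,"dz":0,"yaw":1}]}}

```text
t: 7.47
eef_pos: [622.3, -140.4, 117.0]
tcp_rot: [-3.14, 0.0, 2.93]
ft_force: [-6.2, -12.0, 2.4]
opening: 0.004
```

>>> {"op": "drive_tool", "data": {"commands": [{"dx":0.4,"dy":1.2,"dz":0,"yaw":0},{"dx":0,"dy":0,"dz":0,"yaw":0}]}}

```text
t: 7.63
eef_pos: [622.3, -140.3, 117.0]
tcp_rot: [-3.139, -0.0, 2.93]
ft_force: [-6.8, -12.5, 3.9]
opening: 0.003
```

>>> {"op": "drive_tool", "data": {"commands": [{"dx":0,"dy":-8,"dz":0,"yaw":0},{"dx":0,"dy":-12,"dz":0,"yaw":0},{"dx":0,"dy":0,"dz":35,"yaw":0},{"dx":0,"dy":0,"dz":40,"yaw":0},{"dx":0,"dy":0,"dz":40,"yaw":0}]}}

```text
t: 8.05
eef_pos: [622.6, -158.9, 232.6]
tcp_rot: [3.141, -0.001, 2.929]
ft_force: [0.9, -0.6, 0.5]
opening: 0.007
```

>>> {"op": "drive_tool", "data": {"commands": [{"dx":-30,"dy":23,"dz":0,"yaw":2},{"dx":-30,"dy":23,"dz":0,"yaw":2},{"dx":-30,"dy":23,"dz":0,"yaw":2},{"dx":-30,"dy":23,"dz":0,"yaw":2},{"dx":-30,"dy":23,"dz":0,"yaw":2}]}}

```text
t: 8.47
eef_pos: [471.6, -42.8, 231.7]
tcp_rot: [3.141, 0.001, 3.106]
ft_force: [1.0, 1.1, 0.1]
opening: 0.002
```

>>> {"op": "drive_tool", "data": {"commands": [{"dx":-30,"dy":23,"dz":0,"yaw":0},{"dx":-20,"dy":20,"dz":0,"yaw":0},{"dx":0,"dy":0,"dz":0,"yaw":0}]}}

```text
t: 8.72
eef_pos: [419.6, 1.8, 232.0]
tcp_rot: [3.141, -0.001, 3.106]
ft_force: [1.3, -1.0, 1.2]
opening: 0.007
```

Run:
```python
from h import *
print(env.state()['eef_pos'],env.state()['tcp_rot'])
im=env.read_camera("top")[105:240,210:350,::-1];cv2.imwrite("pics/t6.png",cv2.resize(im,None,fx=5,fy=5,interpolation=cv2.INTER_CUBIC))
im=env.read_camera("wrist");cv2.imwrite("pics/w6.png",im[:,:,::-1])
im=env.read_camera("scene")[130:290,110:310,::-1];cv2.imwrite("pics/s6.png",cv2.resize(im,None,fx=3.5,fy=3.5,interpolation=cv2.INTER_CUBIC))
```

```text
[419.60681091   1.83979441 232.03269325] [ 3.14062761e+00 -5.88522841e-04  3.10579668e+00]
```

View pics/t6.png

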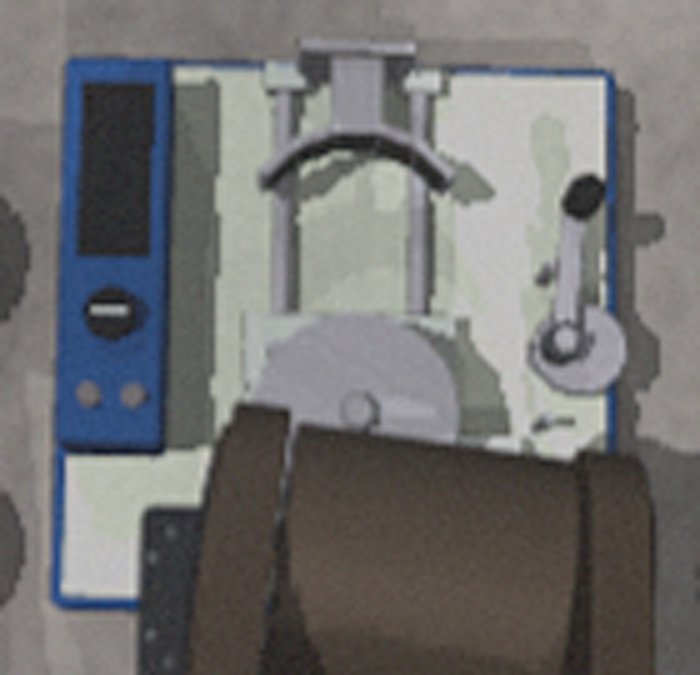

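View pics/w6.png

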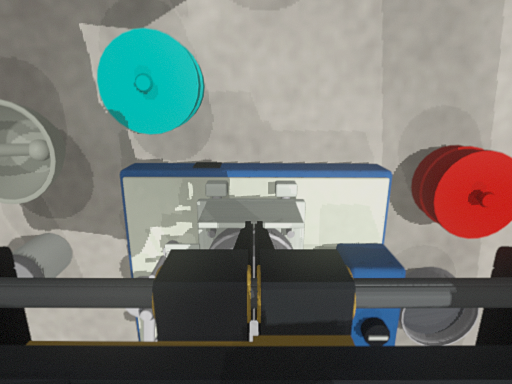

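View pics/s6.png

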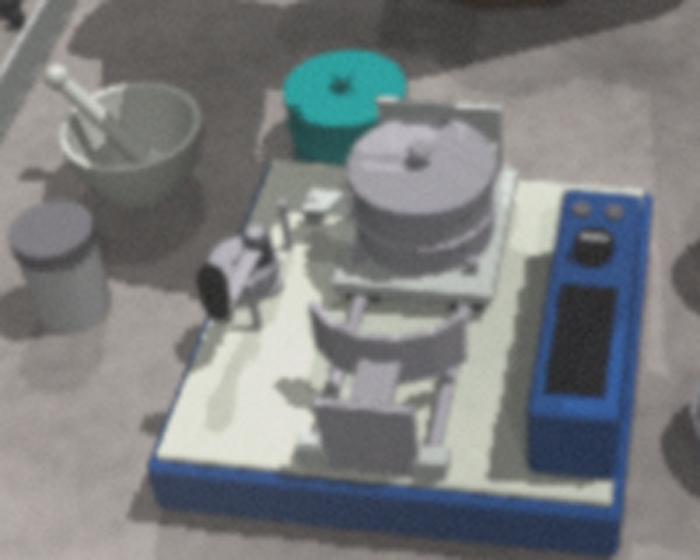

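>>> {"op": "drive_tool", "data": {"commands": [{"dx":0,"dy":-3,"dz":-36,"yaw":0.5},{"dx":0,"dy":0,"dz":-36,"yaw":0},{"dx":0,"dy":0,"dz":-36,"yaw":0},{"dx":0,"dy":0,"dz":-6,"yaw":0},{"dx":0,"dy":0,"dz":0,"yaw":0}]}}

```text
t: 9.28
eef_pos: [422.9, -3.8, 116.2]
tcp_rot: [3.141, -0.004, 3.113]
ft_force: [-0.2, 0.6, 0.3]
opening: 0.007
```

>>> {"op": "drive_tool", "data": {"commands": [{"dx":3,"dy":0,"dz":0,"yaw":0},{"dx":3,"dy":0,"dz":0,"yaw":0},{"dx":3,"dy":0,"dz":0,"yaw":0},{"dx":2,"dy":0,"dz":0,"yaw":0},{"dx":2,"dy":0,"dz":0,"yaw":0}]}}

```text
t: 9.7
eef_pos: [436.2, -3.3, 118.5]
tcp_rot: [-3.142, 0.001, 3.114]
ft_force: [-2.8, -0.3, 1.4]
opening: 0.006
```

>>> {"op": "drive_tool", "data": {"commands": [{"dx":2,"dy":0,"dz":0,"yaw":0},{"dx":3,"dy":-0.1,"dz":0,"yaw":0},{"dx":4,"dy":-0.1,"dz":0,"yaw":0},{"dx":4,"dy":-0.1,"dz":0,"yaw":0},{"dx":4,"dy":-0.1,"dz":0,"yaw":0}]}}

```text
t: 10.12
eef_pos: [453.4, -3.7, 117.7]
tcp_rot: [3.142, -0.0, 3.114]
ft_force: [-3.1, -1.5, 2.2]
opening: 0.004
```

>>> {"op": "drive_tool", "data": {"commands": [{"dx":4,"dy":-0.1,"dz":0,"yaw":0},{"dx":4,"dy":-0.1,"dz":0,"yaw":0},{"dx":4,"dy":-0.1,"dz":0,"yaw":0},{"dx":4,"dy":-0.1,"dz":0,"yaw":0},{"dx":4,"dy":-0.1,"dz":0,"yaw":0}]}}

```text
t: 10.53
eef_pos: [473.3, -4.3, 117.6]
tcp_rot: [-3.142, -0.0, 3.114]
ft_force: [-2.8, -1.5, 1.0]
opening: 0.003
```

Run:
```python
from h import *
print(env.state()['eef_pos'],env.state()['ft_force'])
im=env.read_camera("scene")[130:290,110:310,::-1];cv2.imwrite("pics/s7.png",cv2.resize(im,None,fx=3.5,fy=3.5,interpolation=cv2.INTER_CUBIC))
```

```text
[473.32929286  -4.26487653 117.57068331] [-2.83254445 -1.52220531  1.04619671]
```

View pics/s7.png

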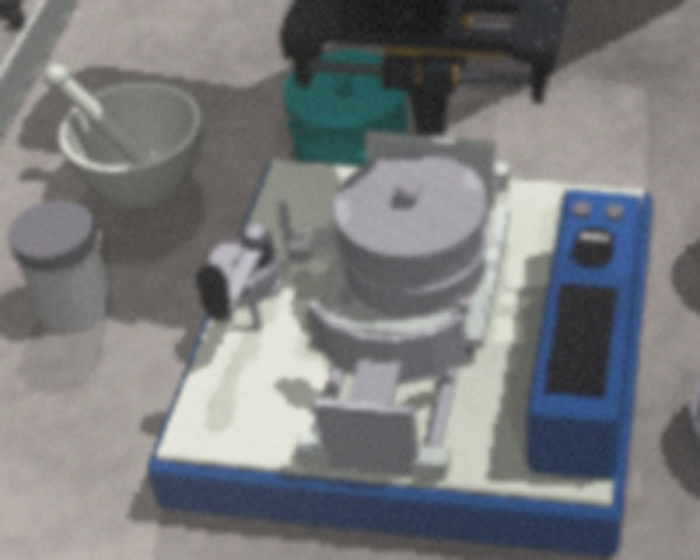

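>>> {"op": "drive_tool", "data": {"commands": [{"dx":4,"dy":-0.1,"dz":0,"yaw":0},{"dx":4,"dy":-0.1,"dz":0,"yaw":0},{"dx":4,"dy":-0.1,"dz":0,"yaw":0},{"dx":4,"dy":-0.1,"dz":0,"yaw":0},{"dx":4,"dy":-0.1,"dz":0,"yaw":0}]}}

```text
t: 11.0
eef_pos: [493.3, -4.7, 117.6]
tcp_rot: [3.142, -0.0, 3.114]
ft_force: [-2.8, -1.7, -1.5]
opening: 0.007
```

>>> {"op": "drive_tool", "data": {"commands": [{"dx":4,"dy":-0.1,"dz":0,"yaw":0},{"dx":4,"dy":-0.1,"dz":0,"yaw":0},{"dx":4,"dy":-0.1,"dz":0,"yaw":0},{"dx":4,"dy":-0.1,"dz":0,"yaw":0},{"dx":3,"dy":-0.1,"dz":0,"yaw":0}]}}

```text
t: 11.42
eef_pos: [512.5, -5.2, 117.6]
tcp_rot: [3.141, 0.0, 3.114]
ft_force: [-2.0, -1.1, -0.1]
opening: 0.004
```

>>> {"op": "drive_tool", "data": {"commands": [{"dx":2,"dy":0,"dz":0,"yaw":0},{"dx":2,"dy":0,"dz":0,"yaw":0},{"dx":2,"dy":0,"dz":0,"yaw":0},{"dx":1,"dy":0,"dz":0,"yaw":0}]}}

```text
t: 11.75
eef_pos: [519.2, -5.1, 117.7]
tcp_rot: [3.141, 0.0, 3.114]
ft_force: [-1.9, -2.0, -0.9]
opening: 0.006
```

>>> {"op": "drive_tool", "data": {"commands": [{"dx":1.5,"dy":0,"dz":0,"yaw":0},{"dx":1.5,"dy":0,"dz":0,"yaw":0}]}}

```text
t: 11.92
eef_pos: [522.0, -5.2, 117.7]
tcp_rot: [3.142, -0.0, 3.114]
ft_force: [-2.2, -2.1, -0.6]
opening: 0.0
```

>>> {"op": "drive_tool", "data": {"commands": [{"dx":1,"dy":0,"dz":0,"yaw":0},{"dx":1,"dy":0,"dz":0,"yaw":0}]}}

```text
t: 12.08
eef_pos: [523.8, -5.2, 117.7]
tcp_rot: [3.141, -0.001, 3.114]
ft_force: [-9.1, -2.5, 4.9]
opening: 0.005
```

>>> {"op": "drive_tool", "data": {"commands": [{"dx":1,"dy":0,"dz":0,"yaw":0},{"dx":0,"dy":0,"dz":0,"yaw":0}]}}

```text
t: 12.25
eef_pos: [523.8, -5.2, 117.7]
tcp_rot: [3.141, -0.003, 3.114]
ft_force: [-10.0, -3.1, 4.4]
opening: 0.007
```

>>> {"op": "drive_tool", "data": {"commands": [{"dx":-6,"dy":0,"dz":0,"yaw":0},{"dx":-12,"dy":0,"dz":0,"yaw":0},{"dx":0,"dy":0,"dz":35,"yaw":0},{"dx":0,"dy":0,"dz":40,"yaw":0},{"dx":0,"dy":0,"dz":35,"yaw":0}]}}

```text
t: 12.67
eef_pos: [507.1, -5.0, 229.7]
tcp_rot: [3.141, 0.001, 3.114]
ft_force: [-0.8, 0.2, -1.1]
opening: 0.001
```

>>> {"op": "drive_tool", "data": {"commands": [{"dx":0,"dy":-35,"dz":0,"yaw":-5},{"dx":0,"dy":-35,"dz":0,"yaw":-5},{"dx":0,"dy":-17,"dz":0,"yaw":0},{"dx":0,"dy":0,"dz":0,"yaw":0}]}}

```text
t: 13.0
eef_pos: [507.4, -94.8, 228.1]
tcp_rot: [-3.141, 0.002, 2.937]
ft_force: [-0.4, 0.7, 0.7]
opening: 0.007
```

Run:
```python
from h import *
print(env.state()['eef_pos'],env.state()['tcp_rot'],env.state()['joints'])
im=env.read_camera("wrist");cv2.imwrite("pics/w8.png",im[:,:,::-1])
im=env.read_camera("scene")[130:290,110:310,::-1];cv2.imwrite("pics/s8.png",cv2.resize(im,None,fx=3.5,fy=3.5,interpolation=cv2.INTER_CUBIC))
im=env.read_camera("top")[105:240,210:350,::-1];cv2.imwrite("pics/t8.png",cv2.resize(im,None,fx=5,fy=5,interpolation=cv2.INTER_CUBIC))
```

```text
[507.44885943 -94.7974379  228.08676375] [-3.14133069e+00  2.38303427e-03  2.93685790e+00] [-3.12687258e-01  3.20853306e-01  1.80615990e+00 -4.34486847e-06
  1.01218206e+00 -1.67874622e+00]
```

View pics/s8.png

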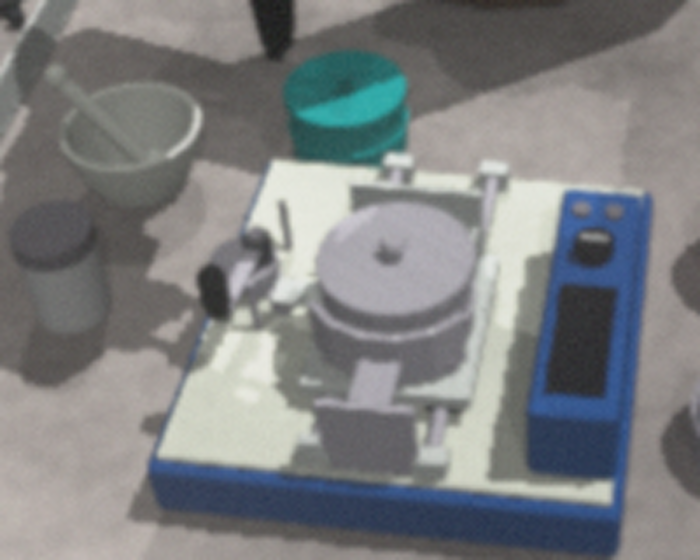

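View pics/t8.png

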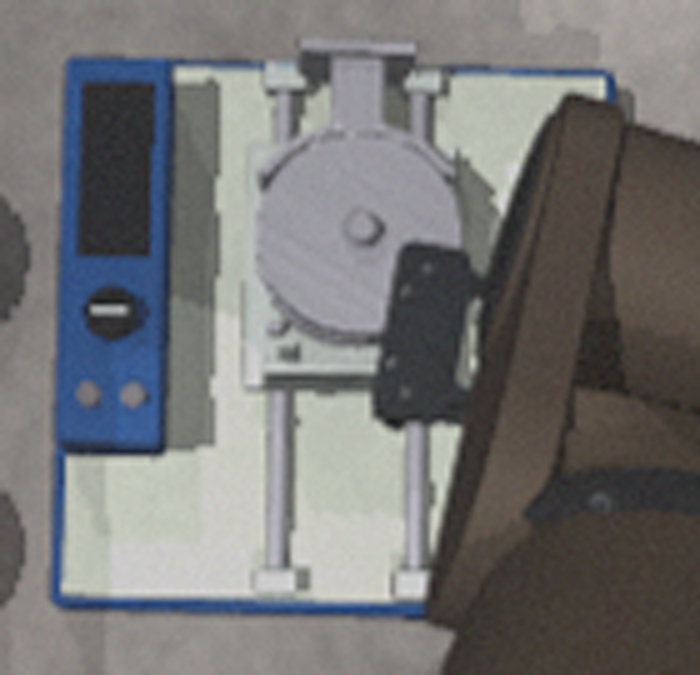

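>>> {"op": "drive_tool", "data": {"commands": [{"dx":40,"dy":0,"dz":0,"yaw":0},{"dx":40,"dy":0,"dz":0,"yaw":0},{"dx":40,"dy":1,"dz":0,"yaw":0},{"dx":2,"dy":0,"dz":0,"yaw":0},{"dx":0,"dy":0,"dz":0,"yaw":0}]}}

```text
t: 13.57
eef_pos: [630.1, -89.5, 226.4]
tcp_rot: [3.141, -0.001, 2.942]
ft_force: [-0.9, -0.7, 0.4]
opening: 0.007
```

Run:
```python
from h import *
print(env.state()['eef_pos'],env.state()['tcp_rot'])
im=env.read_camera("wrist");cv2.imwrite("pics/w9.png",im[:,:,::-1])
for q,z in(("lever_grip",124),("cam_pivot",104)):
    for d in env.place_of(q,"wrist")[:2]: print(q,d['pixel'],round(d['conf'],2),atz("wrist",d['pixel'],z).round(1))
```

```text
[630.10421928 -89.51235666 226.39724078] [ 3.14118531e+00 -1.10706030e-03  2.94207779e+00]
lever_grip [217.0, 195.5] 0.72 [ 626.4 -122.3  124. ]
cam_pivot [206.9, 108.8] 0.71 [ 553.8 -116.7  104. ]
cam_pivot [332.7, 52.0] 0.35 [530.1  -3.8 104. ]
```

View pics/w9.png

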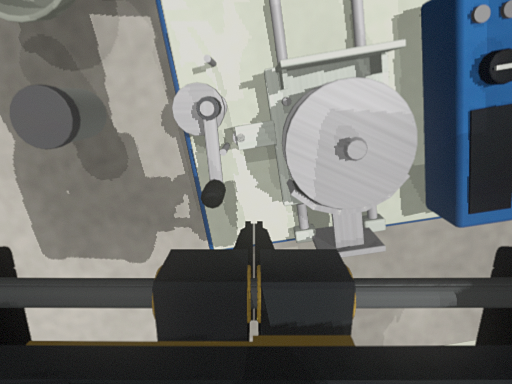

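>>> {"op": "drive_tool", "data": {"commands": [{"dx":-2,"dy":0,"dz":-36,"yaw":0},{"dx":0,"dy":0,"dz":-36,"yaw":0},{"dx":0,"dy":0,"dz":-32,"yaw":0},{"dx":0,"dy":0,"dz":-6,"yaw":0},{"dx":0,"dy":0,"dz":0,"yaw":0}]}}

```text
t: 14.13
eef_pos: [625.7, -90.9, 116.8]
tcp_rot: [3.141, -0.003, 2.94]
ft_force: [0.1, -0.8, -0.0]
opening: 0.004
```

>>> {"op": "drive_tool", "data": {"commands": [{"dx":0,"dy":-3,"dz":0,"yaw":0},{"dx":0,"dy":-3,"dz":0,"yaw":0},{"dx":0,"dy":-3,"dz":0,"yaw":0}]}}

```text
t: 14.38
eef_pos: [627.7, -100.7, 119.8]
tcp_rot: [-3.141, 0.003, 2.94]
ft_force: [0.6, 0.0, -0.2]
opening: 0.005
```

Run:
```python
from h import *
print(env.state()['eef_pos'],env.state()['ft_force'])
im=env.read_camera("wrist");cv2.imwrite("pics/w10.png",im[:,:,::-1])
P=np.array([556,-112.])
def pos(a,d=-20): 
    a=np.radians(a); return P+70*np.array([np.cos(a),np.sin(a)])-d*np.array([-np.sin(a),np.cos(a)])
p=pos(352.5);print(p)
for i,a in enumerate(np.arange(352.5-5,180,-5)):
    q=pos(a);d=(q-p).round(1);p=p+d;print(i,round(352.5-a),'"dx": %.1f, "dy": %.1f'%tuple(d),p.round(1))
```

```text
[ 627.70770775 -100.71512189  119.83155672] [ 0.64989362  0.02387362 -0.19382348]
[ 628.01166414 -101.30793623]
0 5 "dx": 0.7, "dy": -6.3 [ 628.7 -107.6]
1 10 "dx": 0.1, "dy": -6.4 [ 628.8 -114. ]
2 15 "dx": -0.5, "dy": -6.3 [ 628.3 -120.3]
3 20 "dx": -1.0, "dy": -6.3 [ 627.3 -126.6]
4 25 "dx": -1.5, "dy": -6.1 [ 625.8 -132.7]
5 30 "dx": -2.1, "dy": -6.0 [ 623.7 -138.7]
6 35 "dx": -2.6, "dy": -5.8 [ 621.1 -144.5]
7 40 "dx": -3.1, "dy": -5.6 [ 618.  -150.1]
8 45 "dx": -3.5, "dy": -5.3 [ 614.5 -155.4]
9 50 "dx": -4.0, "dy": -4.9 [ 610.5 -160.3]
10 55 "dx": -4.4, "dy": -4.5 [ 606.1 -164.8]
11 60 "dx": -4.8, "dy": -4.2 [ 601.3 -169. ]
12 65 "dx": -5.2, "dy": -3.7 [ 596.1 -172.7]
13 70 "dx": -5.4, "dy": -3.3 [ 590.7 -176. ]
14 75 "dx": -5.7, "dy": -2.8 [ 585.  -178.8]
15 80 "dx": -6.0, "dy": -2.3 [ 579.  -181.1]
16 85 "dx": -6.1, "dy": -1.7 [ 572.9 -182.8]
17 90 "dx": -6.2, "dy": -1.2 [ 566.7 -184. ]
18 95 "dx": -6.3, "dy": -0.7 [ 560.4 -184.7]
19 100 "dx": -6.4, "dy": -0.1 [ 554.  -184.8]
20 105 "dx": -6.3, "dy": 0.5 [ 547.7 -184.3]
21 110 "dx": -6.3, "dy": 1.0 [ 541.4 -183.3]
22 115 "dx": -6.2, "dy": 1.5 [ 535.2 -181.8]
23 120 "dx": -6.0, "dy": 2.1 [ 529.2 -179.7]
24 125 "dx": -5.8, "dy": 2.6 [ 523.4 -177.1]
25 130 "dx": -5.5, "dy": 3.1 [ 517.9 -174. ]
26 135 "dx": -5.3, "dy": 3.5 [ 512.6 -170.5]
27 140 "dx": -4.9, "dy": 4.0 [ 507.7 -166.5]
28 145 "dx": -4.6, "dy": 4.4 [ 503.1 -162.1]
29 150 "dx": -4.1, "dy": 4.8 [ 499.  -157.3]
30 155 "dx": -3.8, "dy": 5.2 [ 495.2 -152.1]
31 160 "dx": -3.2, "dy": 5.4 [ 492.  -146.7]
32 165 "dx": -2.8, "dy": 5.7 [ 489.2 -141. ]
33 170 "dx": -2.3, "dy": 6.0 [ 486.9 -135. ]
```

View pics/w10.png

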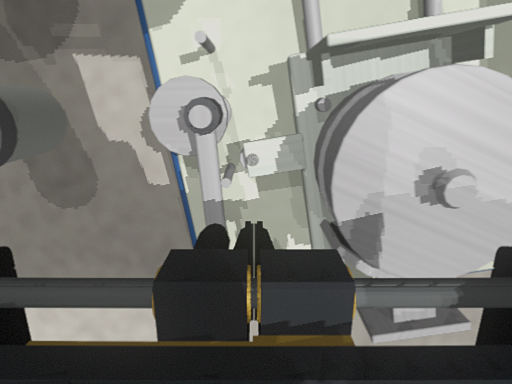

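>>> {"op": "drive_tool", "data": {"commands": [{"dx":0.4,"dy":-3.5,"dz":0,"yaw":-2.5},{"dx":0.3,"dy":-3.5,"dz":0,"yaw":-2.5},{"dx":0.1,"dy":-6.4,"dz":0,"yaw":-5},{"dx":-0.5,"dy":-6.3,"dz":0,"yaw":-5},{"dx":-1,"dy":-6.3,"dz":0,"yaw":-5}]}}

```text
t: 14.85
eef_pos: [627.2, -126.5, 119.0]
tcp_rot: [3.14, 0.003, 2.586]
ft_force: [2.4, 1.3, 0.1]
opening: 0.007
```

>>> {"op": "drive_tool", "data": {"commands": [{"dx":-1.5,"dy":-6.1,"dz":0,"yaw":-5},{"dx":-2.1,"dy":-6,"dz":0,"yaw":-5},{"dx":-2.6,"dy":-5.8,"dz":0,"yaw":-5},{"dx":-3.1,"dy":-5.6,"dz":0,"yaw":-5},{"dx":-3.5,"dy":-5.3,"dz":0,"yaw":-5}]}}

```text
t: 15.27
eef_pos: [614.4, -155.7, 119.0]
tcp_rot: [3.139, 0.003, 2.15]
ft_force: [3.7, 0.3, 0.4]
opening: 0.003
```

>>> {"op": "drive_tool", "data": {"commands": [{"dx":-4,"dy":-4.9,"dz":0,"yaw":-5},{"dx":-4.4,"dy":-4.5,"dz":0,"yaw":-5},{"dx":-4.8,"dy":-4.2,"dz":0,"yaw":-5},{"dx":-5.2,"dy":-3.7,"dz":0,"yaw":-5},{"dx":-5.4,"dy":-3.3,"dz":0,"yaw":-5}]}}

```text
t: 15.68
eef_pos: [590.5, -176.5, 119.1]
tcp_rot: [3.138, 0.002, 1.713]
ft_force: [2.9, -2.7, 0.6]
opening: 0.002
```

>>> {"op": "drive_tool", "data": {"commands": [{"dx":-5.7,"dy":-2.8,"dz":0,"yaw":-5},{"dx":-6,"dy":-2.3,"dz":0,"yaw":-5},{"dx":-6.1,"dy":-1.7,"dz":0,"yaw":-5},{"dx":-6.2,"dy":-1.2,"dz":0,"yaw":-5},{"dx":-6.3,"dy":-0.7,"dz":0,"yaw":-5}]}}

```text
t: 16.1
eef_pos: [560.0, -185.2, 119.0]
tcp_rot: [3.138, 0.001, 1.277]
ft_force: [1.0, -1.7, 0.9]
opening: 0.003
```

Run:
```python
from h import *
im=env.read_camera("wrist");cv2.imwrite("pics/w11.png",im[:,:,::-1])
```

```text
(no output)
```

View pics/w11.png

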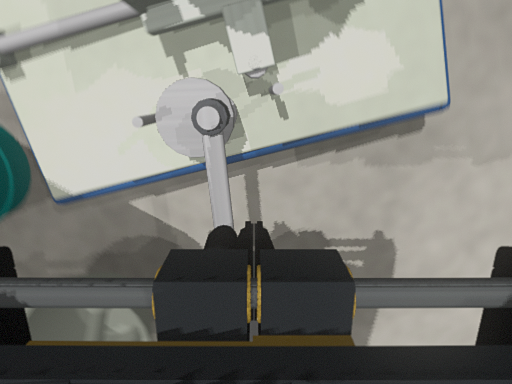

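>>> {"op": "drive_tool", "data": {"commands": [{"dx":-6.4,"dy":-0.1,"dz":0,"yaw":-5},{"dx":-6.3,"dy":0.5,"dz":0,"yaw":-5},{"dx":-6.3,"dy":1,"dz":0,"yaw":-5},{"dx":-6.2,"dy":1.5,"dz":0,"yaw":-5},{"dx":-6,"dy":2.1,"dz":0,"yaw":-5}]}}

```text
t: 16.57
eef_pos: [528.8, -179.7, 118.7]
tcp_rot: [3.139, -0.001, 0.843]
ft_force: [2.2, -0.8, -0.0]
opening: 0.002
```

>>> {"op": "drive_tool", "data": {"commands": [{"dx":-5.8,"dy":2.6,"dz":0,"yaw":-5},{"dx":-5.5,"dy":3.1,"dz":0,"yaw":-5},{"dx":-5.3,"dy":3.5,"dz":0,"yaw":-5},{"dx":-4.9,"dy":4,"dz":0,"yaw":-5},{"dx":-4.6,"dy":4.4,"dz":0,"yaw":-5}]}}

```text
t: 16.98
eef_pos: [502.7, -162.1, 118.6]
tcp_rot: [3.139, -0.002, 0.407]
ft_force: [1.9, -1.3, 0.2]
opening: 0.003
```

>>> {"op": "drive_tool", "data": {"commands": [{"dx":-4.1,"dy":4.8,"dz":0,"yaw":-5},{"dx":-3.8,"dy":5.2,"dz":0,"yaw":-5},{"dx":-3.2,"dy":5.4,"dz":0,"yaw":-5}]}}

```text
t: 17.23
eef_pos: [491.6, -146.6, 118.6]
tcp_rot: [3.14, -0.002, 0.145]
ft_force: [2.1, -1.4, 0.3]
opening: 0.004
```

Run:
```python
from h import *
print(env.state()['ft_force'])
im=env.read_camera("wrist");cv2.imwrite("pics/w12.png",im[:,:,::-1])
```

```text
[ 2.11294527 -1.40142439  0.27932169]
```

View pics/w12.png

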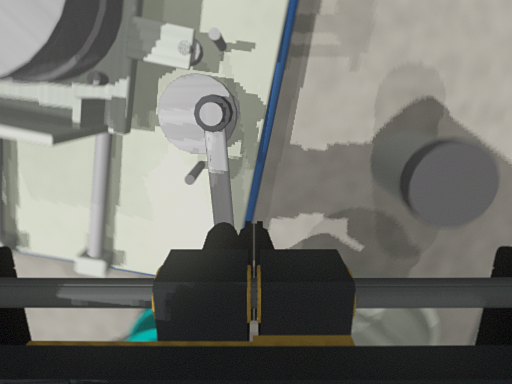

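>>> {"op": "drive_tool", "data": {"commands": [{"dx":-2.8,"dy":5.7,"dz":0,"yaw":-5},{"dx":-1,"dy":2.4,"dz":0,"yaw":-2},{"dx":-0.5,"dy":1.2,"dz":0,"yaw":-1}]}}

```text
t: 17.53
eef_pos: [487.2, -137.2, 118.4]
tcp_rot: [3.141, -0.002, 0.009]
ft_force: [0.6, -2.6, 1.4]
opening: 0.007
```

>>> {"op": "drive_tool", "data": {"commands": [{"dx":-0.5,"dy":1.2,"dz":0,"yaw":-1},{"dx":-0.4,"dy":1.2,"dz":0,"yaw":-1}]}}

```text
t: 17.7
eef_pos: [486.1, -134.8, 118.0]
tcp_rot: [3.141, -0.001, -0.026]
ft_force: [0.3, -2.7, 1.2]
opening: 0.004
```

>>> {"op": "drive_tool", "data": {"commands": [{"dx":-0.4,"dy":1.2,"dz":0,"yaw":-1},{"dx":-0.2,"dy":1.2,"dz":0,"yaw":0}]}}

```text
t: 17.87
eef_pos: [485.6, -132.8, 117.9]
tcp_rot: [3.14, -0.001, -0.045]
ft_force: [-0.3, -11.7, 1.9]
opening: 0.004
```

>>> {"op": "drive_tool", "data": {"commands": [{"dx":0,"dy":0.8,"dz":0,"yaw":0},{"dx":0,"dy":0,"dz":0,"yaw":0}]}}

```text
t: 18.03
eef_pos: [485.7, -132.7, 117.9]
tcp_rot: [3.139, -0.001, -0.044]
ft_force: [-0.8, -12.4, 1.5]
opening: 0.002
```

>>> {"op": "drive_tool", "data": {"commands": [{"dx":0,"dy":-8,"dz":0,"yaw":0},{"dx":0,"dy":-12,"dz":0,"yaw":0},{"dx":-10,"dy":0,"dz":35,"yaw":0},{"dx":-15,"dy":0,"dz":40,"yaw":0},{"dx":0,"dy":0,"dz":40,"yaw":0}]}}

```text
t: 18.45
eef_pos: [458.0, -151.4, 232.1]
tcp_rot: [-3.14, 0.004, -0.045]
ft_force: [0.7, 0.1, 0.7]
opening: 0.003
```

>>> {"op": "drive_tool", "data": {"commands": [{"dx":0,"dy":-30,"dz":0,"yaw":0},{"dx":0,"dy":-30,"dz":0,"yaw":0},{"dx":0,"dy":-30,"dz":0,"yaw":0},{"dx":0,"dy":0,"dz":0,"yaw":0},{"dx":0,"dy":0,"dz":0,"yaw":0}]}}

```text
t: 18.87
eef_pos: [460.0, -242.8, 231.3]
tcp_rot: [-3.141, 0.001, -0.047]
ft_force: [-0.4, 0.5, -0.5]
opening: 0.004
```

Run:
```python
from h import *
print(env.state()['eef_pos'],env.state()['ft_force'])
t=env.read_camera("top");cv2.imwrite("pics/t13.png",cv2.resize(t[105:240,210:350,::-1],None,fx=4,fy=4,interpolation=cv2.INTER_CUBIC))
for q,z in(("lever_grip",124),("cam_pivot",104),("push_plate",116),("nest_center",116),("mortar_center",31),("jar_center",41),("spare_sieve_center",20)):
    for d in env.place_of(q,"top")[:2]: print(q,d['pixel'],round(d['conf'],2),atz("top",d['pixel'],z).round(1))
im=env.read_camera("scene")[100:300,100:380,::-1];cv2.imwrite("pics/s13.png",cv2.resize(im,None,fx=2.8,fy=2.8,interpolation=cv2.INTER_CUBIC))
im=env.read_camera("wrist");cv2.imwrite("pics/w13.png",im[:,:,::-1])
```

```text
[ 460.00330978 -242.76320654  231.26155244] [-0.40131734  0.47718295 -0.54631479]
lever_grip [327.0, 201.2] 0.7 [ 481.7 -120.   124. ]
cam_pivot [322.6, 173.5] 0.96 [ 554.2 -115.   104. ]
cam_pivot [275.0, 172.5] 0.42 [558.8   5.9 104. ]
push_plate [280.0, 181.1] 0.88 [534.9  -5.5 116. ]
nest_center [317.2, 262.0] 0.96 [333.4 -92.  116. ]
nest_center [278.8, 156.5] 0.87 [597.5  -4.  116. ]
mortar_center [374.2, 238.9] 0.91 [ 386.2 -260.1   31. ]
jar_center [374.4, 182.6] 0.81 [ 537.1 -265.1   41. ]
spare_sieve_center [189.1, 156.6] 0.61 [620.9 238.2  20. ]
```

View pics/t13.png

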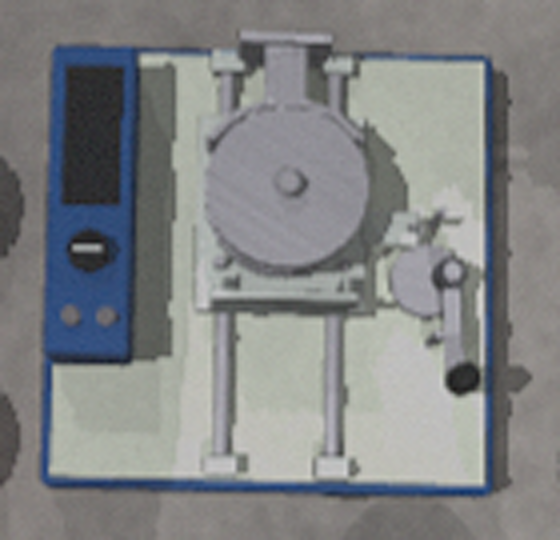

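View pics/s13.png

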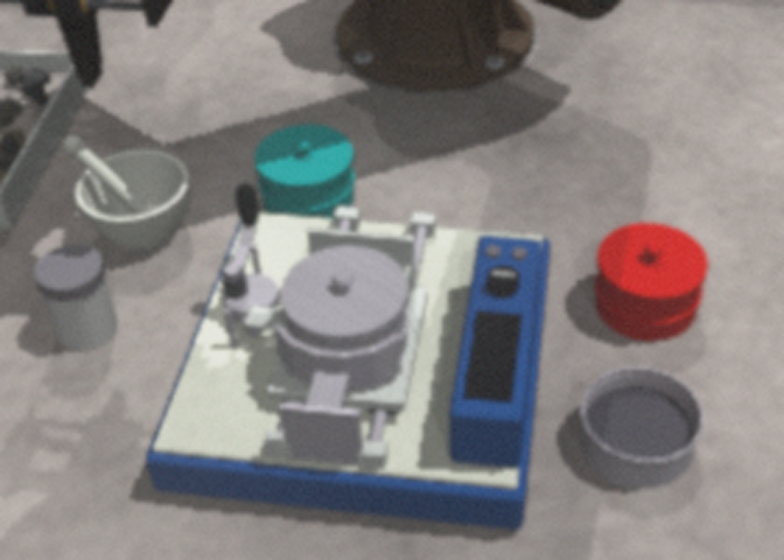

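View pics/w13.png

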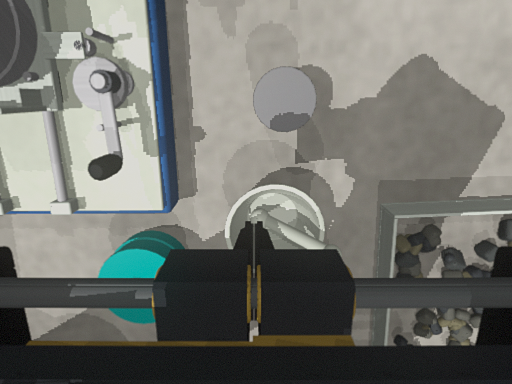

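```bash
python3 -c "
from cell import env
print(env.job_done()); print(env.state()['t'],env.state()['ft_force'])"
```

```text
the job is handed in; nothing more can be done
None
the job is handed in; nothing more can be done
```

I ran the slide fully home and locked it. The job was handed in at about 19 s on the robot clock, with the arm clear of everything.

- **Lever to low point:** I swung it about 168° with the closed fingertips until it met its stop, at about 14 N.
- **Slide home:** I pushed on the push plate at about 3 N until the end stop, at about 10 N. Travel was about 88 to 90 mm.
- **Lever locked:** I pushed it back until it met the locked stop, at about 12 N.

**Last checks**
- Working back from where the fingers stopped, the lever's two end positions lie 172° apart about the pivot, which matches the 3.0 rad range.
- The final pictures show the nest in the saddle, the lever pointing back towards the robot, and the disc's high side towards the slide.
- The mortar, jar and spare sieve look unmoved in the pictures. The network's top-camera positions agree to within 2 mm for the jar and 5 mm for the spare sieve. The mortar reads about 12 mm off. I put that down to network error, because nothing came near it at bench height.
- The network placed the lever about 5° outward, against 3° expected. That is within its error, and I relied on the force and stop positions instead.

The final state read came back empty after hand-in, so I have no force or pose readings from the last second.

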